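Let the potato into the lever bin and ease the lid shut

ROBOT

A 6-joint arm with a two-finger parallel gripper is mounted at the origin on the work surface. World frame = base frame: x ahead of the robot, y to its left, z up, the work surface at z = 0. Lengths are in m, angles in rad, forces in N, time in s.
With the tool pointing down it reaches from about 0.4 to 0.925 m from the base axis. Payload 3.4 kg.
Tool frame: the origin (TCP) lies on the centre line of the jaws, within the pads' length; the fingertips stand ahead of it and the grasp point (between the pads) lies 6 mm ahead of it (manip.tcp_to_tips is the z of the fingertips in the tool frame, in m); z points along the fingers, y is the line along which they close (so a half turn about z gives the same grasp; the last joint's range is limited). The gripper opens to 85 mm and grips with 20 to 120 N. Pads are 22 mm wide; open, the fingers measure 114 mm over their backs; the gripper's body (76 mm by 85 mm) begins 54 mm behind the grasp point. The pads swing forward as they close: fully open they stand 13 mm farther back than shut.
Start: joints at [-1.343, 0.307, 1.506, -0, 1.328, -0.073], TCP at [0.171, -0.549, 0.256] pointing down, gripper open.
Joint ranges: [-3.12, 3.12], [-1.05, 2.28], [0.14, 2.33], [-1.42, 4.57], [0.1, 2.73], [-2.68, 2.68]. Speed limits (rad/s): [2.57, 2.57, 3.14, 3.14, 3.14, 3.14].

INTERFACE

Orientations are given as a unit quaternion [w, x, y, z].
In Python, from rig import manip gives the robot as it stands.
- The arm moves only by the shell command python3 -m crank 'ROWS'. ROWS is JSON, a list of rows, each an object with "translation": the shift along the tool's x, y, z in m, a list of three; "turn": the turn, a rotation vector about the tool's x, y, z in rad, a list of three; "fingers": the closure in counts, from 0 (fully open) to 255 (shut). A call has 1 to 8 rows; each row is the pose to reach, as a shift and turn from the pose commanded when the call began, along the tool's axes at that moment; what a row does not reach only later rows make up. A row lasts 1/10 s, in which the tool goes at most 50 mm and 8.59 degrees, less where a joint would pass 70% of its speed; a pose out of reach is approached as far as the arm can. A call with a gripper value outside its range is refused whole. The fingers move at their own pace and stop on an object; the grip force is fixed at half the most. Time passes only in rows, so rows that repeat a pose let the fingers close. It gives the time, the measured TCP pose, the force, the opening and the grip force at its end, in the units of the state.
- manip.state(): the state, without advancing time (a new reading comes with each control period).
- manip.grab_frame(name): name is "scene" or "top" or "wrist"; returns (picture, depth): 384x512x3 uint8, red, green, blue; 384x512 float32, m along the optical axis (not along the pixel's ray), 0 where there is no reading.
- manip.get_calibration(name): a dict with "intrinsics" (3x3 intrinsics, pixels), "R" (3x3) and "t" (3): a world point X has camera coordinates R X + t. Camera axes: x right, y down, z forward; pixel columns grow to the right and rows downward; lengths in m; the calibration is good to about 2 mm. The wrist camera is an equidistant fisheye: a pixel r from the principal point sees the ray r / f radians off the axis. A picture is of the moment at which its call begins: read the wrist's pose just before it. get_calibration takes no time and is no camera call; for the wrist camera it gives the pose at the moment of the call.
- manip.job_done(): hands the job in; it is judged then, once.
Trained networks look in the newest picture that a camera, given by its name, has taken for a name from the list of things; names that differ only in an ending like _2 or _b are one class to them, and where a whole thing is asked for, a point or a joint stands for the part that bears it (a point fixed in the world has none). Each returns a list of dicts, best first, with "confidence" (0 to 1); they miss things now and then, are a little off and sometimes report something else, mostly with a low value. They report only what shows in the picture. A call takes as long as a camera call. They do not tell look-alikes from the thing itself.
- manip.masks_of(camera, name): "mask" (384x512 bool, what is visible of it) and "extent" ([left, top, right, bottom] in pixels, round what is visible of it).
The state is a dict: "clock": time; "joint_pos": joint angles; "dq": joint speeds; "effort": joint torques, N m; "ee_pos": TCP position; "orientation": TCP orientation; "contact_force": force on the tool from outside, world axes, zero at the start; "torque": the same for the moment, N m; "width": finger opening in m; "gripper_force": force on a finger pad.
Only numpy, scipy, OpenCV 4.12 (cv2) and the standard library are available. Lean on these libraries where they do the work, as an engineer would, in place of code of your own. Each camera call takes 0.05 s, during which the arm holds its last target. There are 200 camera calls.

TASK

A potato (the larger ball) and a walnut (the smaller) wait on the two side chutes of the vegetable bin, each held back by a shut lid. With a fingertip press down the lever in front of the compartment on the potato's side until its lid stands wide open and the potato has rolled in, and hold it open for a second or two; then, with the finger still on the lever, let it up slowly so that the lid closes all the way without dropping or slamming, and move clear. Pick nothing up, do not touch the lids, the potato or the walnut, and leave the other compartment shut and everything around in its place.

Things in the scene. Friction and masses are not known exactly. Their poses are not given: they have to be found in the camera images.
- bin: fixed aluminium twin bin, 160 deep (x), 290 wide (y), rim 150 mm high; a partition at y = 0 makes a left (+y) and a right (-y) compartment, each with a lid hinged on the +x rim, a lever in front (-x side), and an open chute (60 wide, 95 long, centre line x = -35) sloping down from its outer side to the lid, whose side face stops what lies there. Origin: centre of underside; z up
- lid_left (a joint): shut at 0 rad, fully open (stop) at 1.05 rad; angle of the left compartment's lid. It is linked to the left lever and always at twice the lever's angle; released, lid and lever drop shut within about half a second with a bang
- lid_right (a joint): shut at 0 rad, fully open (stop) at 1.05 rad; angle of the right compartment's lid. It is linked to the right lever and always at twice the lever's angle; released, lid and lever drop shut within about half a second with a bang
- press_left (a point): centre of the top face of the left lever's wooden paddle (38 in x, 48 in y, 10 mm thick), about x = -190, y = +72, z = 132 mm of the bin while shut, free (-x) end tilted up 0.25 rad. It swings 110 mm from a pivot line along y at x = -85, z = 100: 53 mm down, hardly sideways, from shut to fully open. Takes 4 to 10 N; springs back as the finger rises. 85 mm free between paddle and bin
- lid_edge_left (a point): the left wooden lid, 160 x 138 x 38 mm, top at 190 mm when shut; hinged along y at x = 80, z = 150 mm of the bin. This point is the middle of the top of its free (-x) edge. Not to be touched
- press_right (a point): centre of the top face of the right lever's wooden paddle (38 in x, 48 in y, 10 mm thick), about x = -190, y = -72, z = 132 mm of the bin while shut, free (-x) end tilted up 0.25 rad. It swings 110 mm from a pivot line along y at x = -85, z = 100: 53 mm down, hardly sideways, from shut to fully open. Takes 4 to 10 N; springs back as the finger rises. 85 mm free between paddle and bin
- lid_edge_right (a point): the right wooden lid, 160 x 138 x 38 mm, top at 190 mm when shut; hinged along y at x = 80, z = 150 mm of the bin. This point is the middle of the top of its free (-x) edge. Not to be touched
- potato_center (a point): centre of the loose potato, a ball 52 mm across, 75 g, at first lying on one of the two chutes against the shut lid; it rolls in by itself once that lid is up
- potato: the same potato as a body; its origin is a point on its skin and turns as it rolls, use the centre instead
- walnut_center (a point): centre of the loose walnut, a ball 36 mm across, lying on the other chute against its shut lid; stays there
- walnut: the same walnut as a body; its origin turns as it rolls
- jar: closed glass jar, 72 mm across, 120 high, right of the levers; origin at the centre of its underside; bystander
- mug: white mug, 76 mm across, 85 high, left of the levers; origin at the centre of its underside; bystander
- funnel: plastic funnel standing mouth down, 110 mm across, 120 high, left of the bin; origin at the centre of its underside; bystander
- stick: wooden stirring stick, 240 x 18 x 7 mm, lying in front of the levers; origin at the centre of its underside; bystander
- bowl: small bowl, 110 mm across, 45 high, right of the bin; origin at the centre of its underside; bystander
There are look-alikes about, which are no part of the job. Leave any purple or red look-alike of the potato alone.

How it is judged:
By the outcome, as a careful person would: the job done as asked, in the order asked, and still so for the second after the job is handed in, with the robot touching nothing.
It also fails if it takes over 45 s, if anything falls off the work surface, if the arm or the gripper's body presses on something with over 40 N, if the wrist force passes 120 N, or if a joint passes its speed limit or range.

## Working session

There is one attempt and no reset: what is moved stays moved. The work goes in short steps, Python scripts to look and compute and a shell command to move; the robot and the scene stay as the last step left them, time stands still between calls to the robot, and variables do not carry over. Pictures are saved under pics/ and viewed, at most 10 in all, crops included, and the job is handed in when it is done.

```bash
mkdir -p pics; ls
cat > h.py <<'E'
import numpy as np, cv2
from rig import manip
def grab(n):
    p,d=manip.grab_frame(n); return p,d,manip.get_calibration(n)
def world(d,c,mask):
    v,u=np.nonzero(mask&(d>0)); z=d[v,u]; K=np.array(c["intrinsics"])
    X=np.c_[(u-K[0,2])/K[0,0]*z,(v-K[1,2])/K[1,1]*z,z]
    return (X-np.array(c["t"]))@np.array(c["R"])
E
python3 - <<'E'
from h import *
for n in("scene","top"):
    p,d,c=grab(n); cv2.imwrite(f"pics/{n}0.png",cv2.resize(p[:,:,::-1],(780,585)))
    print(n,c["intrinsics"],c["R"],c["t"])
    for k in("bin","press_left","press_right","lid_edge_left","lid_edge_right","potato","walnut","jar","mug","funnel","stick","bowl"):
        for m in manip.masks_of(n,k)[:4]:
            W=world(d,c,m["mask"]); print(k,round(m["confidence"],2),m["extent"],np.round(np.median(W,0),3),np.round(np.percentile(W,98,axis=0)[2],3))
print(manip.state(),manip.tcp_to_tips)
E
```

```text
pics
scene [[449.19997665   0.         245.17938353]
 [  0.         449.19997665 184.35933004]
 [  0.           0.           1.        ]] [[-5.14179898e-01  8.57682353e-01  1.13542653e-04]
 [ 5.73126439e-01  3.43687332e-01 -7.43912026e-01]
 [-6.38079240e-01 -3.82439536e-01 -6.68277550e-01]] [ 0.30700707 -0.23005239  1.93467866]
bin 0.64 [160.7, 148.1, 295.9, 260.6] [ 0.725 -0.015  0.169] 0.193
bin 0.46 [261.4, 198.3, 272.9, 211.5] [0.663 0.116 0.181] 0.192
press_left 0.5 [260.2, 168.2, 279.3, 181.3] [0.501 0.032 0.132] 0.138
press_left 0.42 [221.1, 156.6, 240.3, 170.2] [ 0.5   -0.113  0.131] 0.137
press_left 0.29 [173.4, 155.1, 189.0, 170.6] [ 0.657 -0.206  0.196] 0.21
press_right 0.5 [220.9, 156.2, 240.7, 168.4] [ 0.499 -0.112  0.131] 0.138
press_right 0.22 [173.5, 153.7, 191.0, 169.0] [ 0.657 -0.206  0.197] 0.21
press_right 0.15 [202.7, 170.8, 265.6, 227.9] [0.706 0.03  0.189] 0.194
lid_edge_left 0.72 [205.0, 171.4, 268.7, 229.5] [0.708 0.031 0.189] 0.194
lid_edge_right 0.95 [166.7, 160.7, 230.1, 208.5] [ 0.706 -0.113  0.189] 0.194
potato 0.75 [143.6, 201.2, 161.3, 215.3] [ 0.749 -
[... 2189 characters left out ...]
array([-1.34251524e+00,  3.06774968e-01,  1.50642069e+00, -2.54971062e-05,
        1.32841822e+00, -7.34978458e-02]), 'dq': array([ 4.85234908e-05,  5.00075827e-04,  1.30237699e-03, -2.18452437e-04,
       -2.20661390e-04,  4.80188916e-04]), 'effort': array([ 4.65269295e-04, -4.57493842e+01, -2.52328187e+01, -3.55010216e-04,
        8.33373124e-04,  5.47424719e-06]), 'ee_pos': array([ 0.17086734, -0.54901072,  0.25631143]), 'orientation': array([-9.62415794e-06,  9.88637306e-01,  1.50320579e-01, -1.31593547e-05]), 'contact_force': array([-0.15067269, -0.86565869, -0.26466186]), 'torque': array([-0.00138722,  0.03112248, -0.0332027 ]), 'gripper_force': 0.0, 'width': 0.08529827671118662} 0.025
```

View pictures.

Run:
```python
from h import *
p,d,c=grab("top"); cv2.imwrite("pics/topcrop.png",cv2.resize(p[90:300,130:410,::-1],(784,588),interpolation=cv2.INTER_CUBIC))
# paddles: fit in both cams
for n in("top","scene"):
    if n=="scene": p,d,c=grab(n)
    for k in("press_left","press_right"):
        m=manip.masks_of(n,k)[0]; W=world(d,c,m["mask"])
        P=W[(W[:,2]>.118)&(W[:,0]<.54)]; print(n,k,len(P),P.mean(0).round(4),P.min(0).round(3),P.max(0).round(3))
    W=world(d,c,np.ones((384,512),bool)); 
    for s,y0,y1 in(("R",-.25,-.16),("L",.07,.16)):
        Q=W[(W[:,2]>.175)&(abs(W[:,0]-.66)<.06)&(W[:,1]>y0)&(W[:,1]<y1)]
```

```text
top press_left 323 [0.5019 0.0237 0.1301] [0.477 0.001 0.118] [0.539 0.047 0.14 ]
top press_right 290 [0.4991 0.0248 0.131 ] [0.479 0.001 0.118] [0.539 0.047 0.14 ]
scene press_left 159 [0.5045 0.03   0.1298] [0.479 0.006 0.119] [0.538 0.054 0.14 ]
scene press_right 141 [ 0.5003 -0.1125  0.1298] [ 0.474 -0.138  0.119] [ 0.531 -0.09   0.14 ]
```

View pics/topcrop.png

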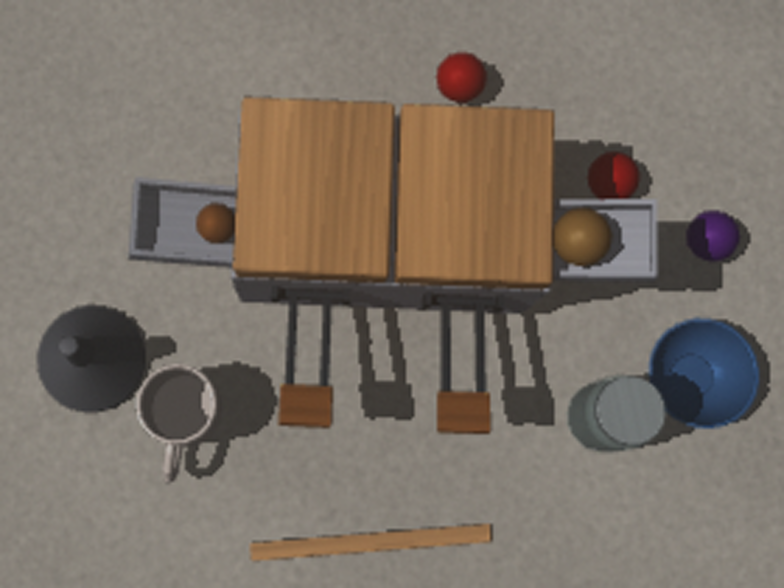

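View pics/scene0.png

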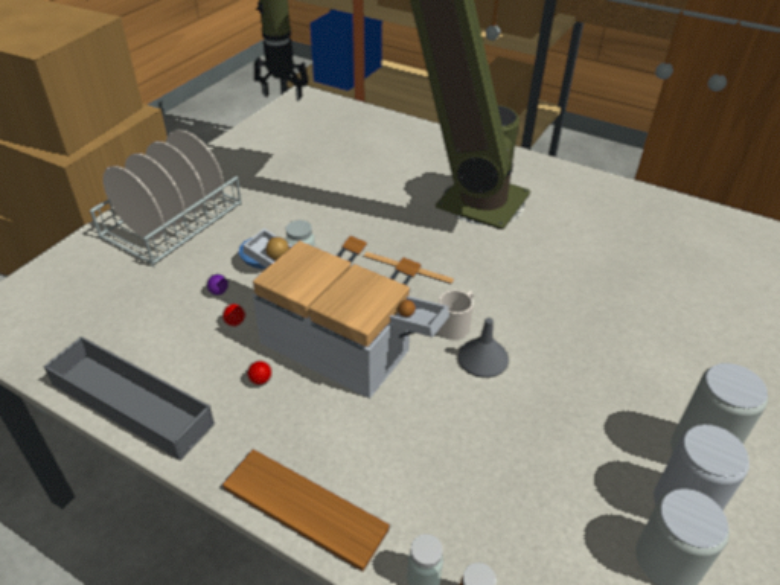

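The potato is the brown ball on the right chute at top px (340,175), or (580,237) in the enlarged crop. It is larger than the brown walnut on the left chute at (206,169). The red balls at (294,118) and (350,152) and the purple one at (383,173) lie on the table and are look-alikes. So I press the right lever, whose paddle is at top px (295,237), about (0.50, -0.117, 0.13) in the world. The crop already confirms this, so I'm moving above it.

```bash
python3 -m crank '[{"translation":[0.055,-0.039,0],"turn":[0,0,0.1],"fingers":255},{"translation":[0.10,-0.07,0],"turn":[0,0,0.2],"fingers":255},{"translation":[0.14,-0.10,0],"turn":[0,0,0.3],"fingers":255},{"translation":[0.18,-0.13,0],"turn":[0,0,0.302],"fingers":255},{"translation":[0.22,-0.158,0],"turn":[0,0,0.302],"fingers":255},{"translation":[0.26,-0.187,0],"turn":[0,0,0.302],"fingers":255},{"translation":[0.30,-0.215,0],"turn":[0,0,0.302],"fingers":255},{"translation":[0.33,-0.235,0],"turn":[0,0,0.302],"fingers":255}]'
python3 - <<'E'
from h import *
s=manip.state(); print(s["ee_pos"],s["orientation"],s["joint_pos"],s["clock"])
p,d,c=grab("wrist"); print(c)
cv2.imwrite("pics/w1.png",p[:,:,::-1])
K=np.array(c["intrinsics"]);R=np.array(c["R"]);t=np.array(c["t"])
for k in("press_right","press_left"):
  for m in manip.masks_of("wrist",k)[:3]:
    v,u=np.nonzero(m["mask"]&(d>0)); z=d[v,u]; a=np.c_[(u-K[0,2])/K[0,0],(v-K[1,2])/K[1,1]]; r=np.linalg.norm(a,axis=1)
    X=np.c_[a*(np.tan(r)/r*z)[:,None],z]; W=(X-t)@R; W=W[(W[:,2]>.118)]
    print(k,m["confidence"],m["extent"],len(W),W.mean(0).round(4),W.min(0).round(3),W.max(0).round(3)) if len(W) else print(k,m["extent"])
E
```

```text
clock: 2.4
ee_pos: [0.4138, -0.2289, 0.2567]
orientation: [0.0, 1.0, -0.0, 0.0]
contact_force: [0.2, 0.2, -0.4]
width: -0.0001
gripper_force: 0.0
[ 0.41378825 -0.22885462  0.25665008] [ 2.68605734e-04  9.99999875e-01 -2.16001185e-04  3.62087811e-04] [-5.94532796e-01  1.62898045e-01  1.70750148e+00 -4.14573480e-05
  1.27029232e+00  9.76707787e-01] 2.4
{'intrinsics': array([[297.31863964,   0.        , 253.1054199 ],
       [  0.        , 297.31863964, 193.6863219 ],
       [  0.        ,   0.        ,   1.        ]]), 'R': array([[ 0.00523352, -0.99997386, -0.0049887 ],
       [-0.95576232, -0.00646919,  0.29406894],
       [-0.29409353,  0.003229  , -0.95577119]]), 't': array([-0.22461581,  0.36031371,  0.50407447])}
press_right 0.57 [97.6, 1.2, 173.4, 131.2] 3014 [ 0.5049 -0.1146  0.1302] [ 0.476 -0.137  0.118] [ 0.556 -0.088  0.139]
press_right 0.21 [0.0, 22.3, 41.7, 142.8] 1540 [0.5109 0.0252 0.1297] [0.479 0.006 0.118] [0.563 0.052 0.139]
press_left 0.56 [0.0, 21.5, 41.7, 138.1] 1615 [0.5113 0.0255 0.1295] [0.479 0.006 0.118] [0.563 0.052 0.139]
press_left 0.31 [0.7, 0.0, 225.6, 138.3] 5791 [ 0.5281 -0.0528  0.132 ] [ 0.476 -0.137  0.118] [0.613 0.064 0.182]
```

```bash
python3 -m crank '[{"translation":[0.025,-0.035,0],"turn":[0,0,0],"fingers":255},{"translation":[0.05,-0.07,0],"turn":[0,0,0],"fingers":255},{"translation":[0.075,-0.105,0.01],"turn":[0,0,0],"fingers":255},{"translation":[0.083,-0.1155,0.03],"turn":[0,0,0],"fingers":255},{"translation":[0.083,-0.1155,0.055],"turn":[0,0,0],"fingers":255},{"translation":[0.083,-0.1155,0.075],"turn":[0,0,0],"fingers":255},{"translation":[0.083,-0.1155,0.08],"turn":[0,0,0],"fingers":255},{"translation":[0.083,-0.1155,0.08],"turn":[0,0,0],"fingers":255}]'
python3 - <<'E'
from h import *
p,d,c=grab("wrist"); cv2.imwrite("pics/w2.png",p[:,:,::-1]); print(manip.state()["ee_pos"])
E
```

```text
clock: 3.35
ee_pos: [0.4951, -0.1162, 0.1757]
orientation: [-0.0, 1.0, -0.001, -0.001]
contact_force: [-0.1, -0.5, 0.6]
width: 0.0001
gripper_force: 0.0
[ 0.495864   -0.1162441   0.17657601]
```

View pics/w2.png

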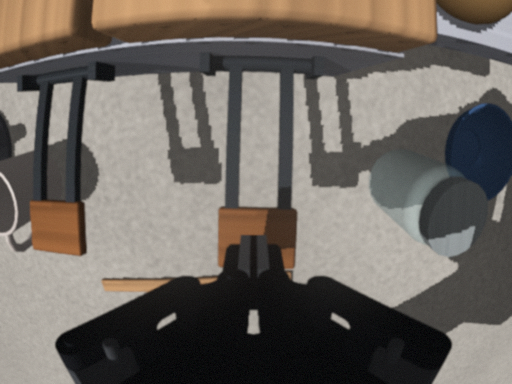

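The closed fingertips at px (255,240) are over the right paddle (220–296, 208–290). I'm pressing now.

```bash
python3 -m crank '[{"translation":[0,0,0.005],"turn":[0,0,0],"fingers":255},{"translation":[0,0,0.010],"turn":[0,0,0],"fingers":255},{"translation":[0,0,0.012],"turn":[0,0,0],"fingers":255},{"translation":[0,0,0.014],"turn":[0,0,0],"fingers":255},{"translation":[0,0,0.016],"turn":[0,0,0],"fingers":255},{"translation":[0,0,0.018],"turn":[0,0,0],"fingers":255},{"translation":[0,0,0.021],"turn":[0,0,0],"fingers":255},{"translation":[0,0,0.024],"turn":[0,0,0],"fingers":255}]'
python3 -m crank '[{"translation":[0,0,0.003],"turn":[0,0,0],"fingers":255},{"translation":[0,0,0.006],"turn":[0,0,0],"fingers":255},{"translation":[0,0,0.009],"turn":[0,0,0],"fingers":255},{"translation":[0,0,0.012],"turn":[0,0,0],"fingers":255},{"translation":[0,0,0.015],"turn":[0,0,0],"fingers":255},{"translation":[0,0,0.018],"turn":[0,0,0],"fingers":255},{"translation":[0,0,0.021],"turn":[0,0,0],"fingers":255},{"translation":[0,0,0.024],"turn":[0,0,0],"fingers":255}]'
```

```text
clock: 4.2
ee_pos: [0.4948, -0.115, 0.1528]
orientation: [0.0, 1.0, 0.0, -0.001]
contact_force: [-5.2, 0.0, 8.5]
width: -0.0001
gripper_force: 3.8
clock: 5.0
ee_pos: [0.4934, -0.1149, 0.1283]
orientation: [-0.0, 1.0, 0.0, -0.002]
contact_force: [-6.4, -0.8, 7.7]
width: -0.0003
gripper_force: 4.1
```

```bash
python3 -m crank '[{"translation":[0,0,0.003],"turn":[0,0,0],"fingers":255},{"translation":[0,0,0.006],"turn":[0,0,0],"fingers":255},{"translation":[0,0,0.009],"turn":[0,0,0],"fingers":255},{"translation":[0,0,0.012],"turn":[0,0,0],"fingers":255},{"translation":[0,0,0.014],"turn":[0,0,0],"fingers":255},{"translation":[0,0,0.016],"turn":[0,0,0],"fingers":255},{"translation":[0,0,0.018],"turn":[0,0,0],"fingers":255},{"translation":[0,0,0.019],"turn":[0,0,0],"fingers":255}]'
python3 - <<'E'
from h import *
p,d,c=grab("scene"); cv2.imwrite("pics/s3.png",cv2.resize(p[110:290,130:330,::-1],(650,585),interpolation=cv2.INTER_CUBIC))
m=manip.masks_of("scene","lid_edge_right")
for q in m[:2]:
    W=world(d,c,q["mask"]); print(q["confidence"],q["extent"],W.min(0),W.max(0))
    W=W[W[:,2]>.2]; P=W-np.median(W,0); n=np.linalg.svd(P[np.linalg.norm(P,axis=1)<.06],full_matrices=0)[2][2]; print("plane tilt",np.arccos(abs(n[2])))
E
```

```text
clock: 5.8
ee_pos: [0.4945, -0.1149, 0.1093]
orientation: [-0.0, 1.0, 0.0, -0.001]
contact_force: [-3.2, -0.2, 6.0]
width: 0.0002
gripper_force: 3.1
0.73 [162.3, 149.1, 217.1, 210.5] [ 0.38766517 -0.28599692  0.00152741] [ 0.79488534 -0.04722626  0.3021758 ]
plane tilt 0.9243438758006544
```

View pics/s3.png

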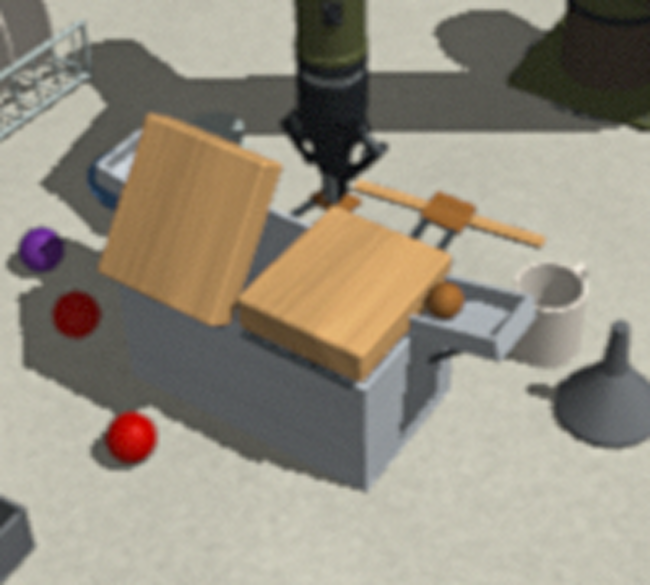

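The right lid stands at about 0.92 rad, crop px (190,220). The right chute at (120,160) is empty and the left lid is still shut. I'll press the last few mm to the stop.

```bash
python3 -m crank '[{"translation":[0,0,0.0015],"turn":[0,0,0],"fingers":255},{"translation":[0,0,0.003],"turn":[0,0,0],"fingers":255},{"translation":[0,0,0.004],"turn":[0,0,0],"fingers":255},{"translation":[0,0,0.005],"turn":[0,0,0],"fingers":255},{"translation":[0,0,0.005],"turn":[0,0,0],"fingers":255}]'
python3 -m crank '[{"translation":[0,0,0.001],"turn":[0,0,0],"fingers":255},{"translation":[0,0,0.002],"turn":[0,0,0],"fingers":255},{"translation":[0,0,0.002],"turn":[0,0,0],"fingers":255},{"translation":[0,0,0.002],"turn":[0,0,0],"fingers":255}]'
```

```text
clock: 6.4
ee_pos: [0.4954, -0.1149, 0.1044]
orientation: [-0.0, 1.0, -0.0, -0.001]
contact_force: [-2.8, 0.7, 3.5]
width: -0.0
gripper_force: 2.7
clock: 6.8
ee_pos: [0.4956, -0.115, 0.1032]
orientation: [0.0, 1.0, -0.0, -0.0]
contact_force: [-4.1, 0.7, 10.9]
width: -0.0001
gripper_force: 5.9
```

The force jumped to 10.9 N, so it's on the stop. Holding there and checking the potato.

```bash
for i in 1 2; do python3 -m crank '[{"translation":[0,0,0],"turn":[0,0,0],"fingers":255},{"translation":[0,0,0],"turn":[0,0,0],"fingers":255},{"translation":[0,0,0],"turn":[0,0,0],"fingers":255},{"translation":[0,0,0],"turn":[0,0,0],"fingers":255},{"translation":[0,0,0],"turn":[0,0,0],"fingers":255},{"translation":[0,0,0],"turn":[0,0,0],"fingers":255},{"translation":[0,0,0],"turn":[0,0,0],"fingers":255},{"translation":[0,0,0],"turn":[0,0,0],"fingers":255}]'; done
python3 - <<'E'
from h import *
p,d,c=grab("top"); cv2.imwrite("pics/t4.png",cv2.resize(p[90:300,130:410,::-1],(784,588),interpolation=cv2.INTER_CUBIC))
p,d,c=grab("scene")
q=manip.masks_of("scene","lid_edge_right")[0]; W=world(d,c,q["mask"]); W=W[W[:,2]>.2]; P=W-np.median(W,0); n=np.linalg.svd(P[np.linalg.norm(P,axis=1)<.06],full_matrices=0)[2][2]; print("tilt",np.arccos(abs(n[2])))
E
```

```text
clock: 7.6
ee_pos: [0.4956, -0.115, 0.1032]
orientation: [0.0, 1.0, -0.0, -0.0]
contact_force: [-4.4, 0.5, 10.5]
width: 0.0001
gripper_force: 5.9
clock: 8.4
ee_pos: [0.4956, -0.115, 0.1032]
orientation: [-0.0, 1.0, -0.0, -0.0]
contact_force: [-5.6, 1.0, 10.8]
width: 0.0
gripper_force: 5.9
tilt 1.0435525926901956
```

View pics/t4.png

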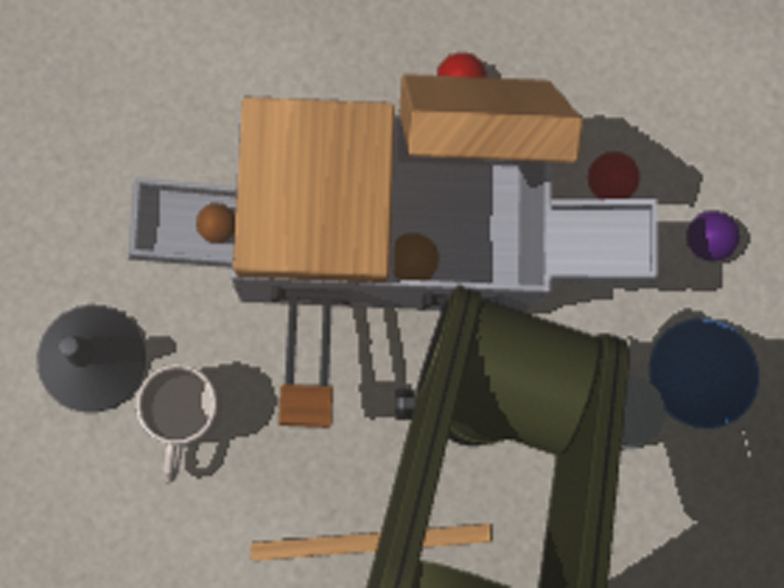

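The potato is in the right compartment at crop px (413,258), and the lid is fully open at 1.04 rad. It has been held for over 1.5 s, so I'm letting it up slowly.

```bash
for i in 1 2 3; do python3 -m crank '[{"translation":[0,0,-0.0015],"turn":[0,0,0],"fingers":255},{"translation":[0,0,-0.003],"turn":[0,0,0],"fingers":255},{"translation":[0,0,-0.0045],"turn":[0,0,0],"fingers":255},{"translation":[0,0,-0.006],"turn":[0,0,0],"fingers":255},{"translation":[0,0,-0.0075],"turn":[0,0,0],"fingers":255},{"translation":[0,0,-0.009],"turn":[0,0,0],"fingers":255},{"translation":[0,0,-0.0105],"turn":[0,0,0],"fingers":255},{"translation":[0,0,-0.012],"turn":[0,0,0],"fingers":255}]' | egrep 'clock|ee_pos|contact'; done
```

```text
clock: 9.35
ee_pos: [0.4948, -0.1149, 0.1141]
contact_force: [-5.7, 0.8, 4.4]
clock: 10.15
ee_pos: [0.4951, -0.1149, 0.1264]
contact_force: [-5.1, -0.4, 5.8]
clock: 10.95
ee_pos: [0.4961, -0.115, 0.1387]
contact_force: [-3.6, 1.8, 6.2]
```

```bash
for i in 1 2 3; do python3 -m crank '[{"translation":[0,0,-0.001],"turn":[0,0,0],"fingers":255},{"translation":[0,0,-0.002],"turn":[0,0,0],"fingers":255},{"translation":[0,0,-0.003],"turn":[0,0,0],"fingers":255},{"translation":[0,0,-0.004],"turn":[0,0,0],"fingers":255},{"translation":[0,0,-0.005],"turn":[0,0,0],"fingers":255},{"translation":[0,0,-0.006],"turn":[0,0,0],"fingers":255},{"translation":[0,0,-0.007],"turn":[0,0,0],"fingers":255},{"translation":[0,0,-0.008],"turn":[0,0,0],"fingers":255}]' | egrep 'clock|ee_pos|contact'; done
```

```text
clock: 11.75
ee_pos: [0.4974, -0.1151, 0.1471]
contact_force: [-2.8, 1.2, 6.0]
clock: 12.55
ee_pos: [0.4992, -0.1152, 0.1556]
contact_force: [0.0, 2.1, 5.1]
clock: 13.35
ee_pos: [0.4958, -0.1151, 0.1622]
contact_force: [0.0, -0.2, -0.1]
```

Contact ended at about TCP z = 0.160, the expected shut height. I'm moving clear by going up and back out, then verifying.

```bash
python3 -m crank '[{"translation":[0,0,-0.005],"turn":[0,0,0],"fingers":255},{"translation":[0,0,-0.02],"turn":[0,0,0],"fingers":255},{"translation":[0,0,-0.05],"turn":[0,0,0],"fingers":255},{"translation":[0,0,-0.09],"turn":[0,0,0],"fingers":255},{"translation":[-0.02,0.03,-0.10],"turn":[0,0,0],"fingers":255},{"translation":[-0.05,0.07,-0.10],"turn":[0,0,0],"fingers":255},{"translation":[-0.08,0.11,-0.10],"turn":[0,0,0],"fingers":255},{"translation":[-0.1,0.15,-0.10],"turn":[0,0,0],"fingers":255}]'
python3 -m crank '[{"translation":[-0.03,0.04,0],"turn":[0,0,0],"fingers":255},{"translation":[-0.06,0.08,0],"turn":[0,0,0],"fingers":255},{"translation":[-0.09,0.12,0],"turn":[0,0,0],"fingers":255},{"translation":[-0.1,0.16,0],"turn":[0,0,0],"fingers":255},{"translation":[-0.1,0.2,0],"turn":[0,0,0],"fingers":255},{"translation":[-0.1,0.2,0],"turn":[0,0,0],"fingers":255},{"translation":[-0.1,0.2,0],"turn":[0,0,0],"fingers":255}]'
python3 - <<'E'
from h import *
p,d,c=grab("scene"); a=cv2.resize(p[110:290,130:330,::-1],(400,360))
for k in("lid_edge_left","lid_edge_right"):
    q=manip.masks_of("scene",k)[0]; W=world(d,c,q["mask"]); W=W[W[:,2]>.17]; P=W-np.median(W,0); n=np.linalg.svd(P[np.linalg.norm(P,axis=1)<.05],full_matrices=0)[2][2]; print(k,np.median(W,0),"tilt",np.arccos(abs(n[2])))
p,d,c=grab("top"); b=cv2.resize(p[90:300,130:330+63,::-1],(400,360)); cv2.imwrite("pics/end.png",np.hstack([a,b])); print(manip.state()["clock"])
E
```

```text
clock: 14.15
ee_pos: [0.3939, -0.2658, 0.263]
orientation: [0.0, 1.0, 0.0, 0.0]
contact_force: [0.8, 0.2, 0.8]
width: -0.0001
gripper_force: 0.0
clock: 14.85
ee_pos: [0.2954, -0.4656, 0.2621]
orientation: [-0.001, 1.0, -0.001, -0.0]
contact_force: [-0.1, 1.1, -0.1]
width: -0.0001
gripper_force: 0.0
lid_edge_left [0.699547   0.02977703 0.18916404] tilt 0.005838394336096671
lid_edge_right [ 0.69797264 -0.11549014  0.18908446] tilt 0.0020595541249241256
15.05
```

View pics/end.png

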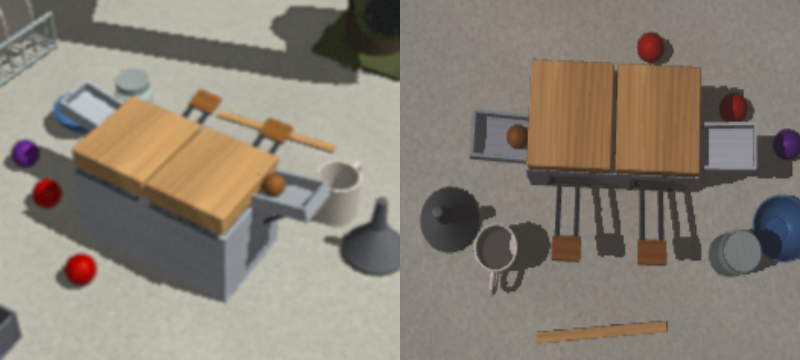

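Both lids are shut. The right chute at (730,147) is empty, the walnut at (516,137) hasn't moved, and everything else is in place.

```bash
python3 -c "from rig import manip; print(manip.job_done())"
```

```text
the job is handed in; nothing more can be done
None
```

The job is handed in: the potato rolled into the right compartment, I held that lid fully open for over 1.5 s, then let it up slowly until it was shut, and nothing else moved.

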